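# Find the clear slot of a cassette with a feeler gauge

### The arm

A 7-joint arm with a two-finger parallel gripper is mounted at the origin on a cart in front of the work surface, level with it; the furniture and walls round the work are solid. World frame = base frame: x ahead of the robot, y to its left, z up, the work surface at z = 0. Lengths are in m, angles in degrees, forces in N, time in s.
With the tool pointing down it reaches from about 0.4 to 0.85 m from the base axis. Payload 4.5 kg.
Tool frame: the origin (TCP) lies on the mounting face of the last link; the fingertips stand ahead of it and the grasp point (between the pads) lies 147 mm ahead of it (tip_reach is the z of the fingertips in the tool frame, in m); z points along the fingers, y is the line along which they close (so a half turn about z gives the same grasp; the last joint's range is limited). The gripper opens to 88 mm and grips with 3 to 60 N. Pads are 18 mm wide; open, the fingers measure 123 mm over their backs; the gripper's body (75 mm by 187 mm) begins 45 mm behind the grasp point.
Start: joints at [-74.553, 39.483, -11.15, 89.685, 9.013, 51.709, -12.324], TCP at [0.146, 0.608, 0.405] pointing down, gripper open.
Joint ranges: [-172.22, 172.22], [-26.19, 119.32], [-84.43, 86.54], [7.71, 146.69], [-57.33, 237.33], [2.42, 119.75], [-152.13, 152.13]. Speed limits (degrees/s): [147.25, 147.25, 180, 180, 180, 180, 180].

### API

Orientations are given as a 3x3 rotation matrix whose columns are the frame's x, y, z axes.
In Python, from rig import * gives the robot as it stands. Calls block until the motion is done:
- move_ptp(position, orientation): joint-space move of the TCP to a pose.
- servo_line(position, ori=None, vel=0.15): straight line of the TCP; ori=None keeps the orientation; vel is the mean speed in m/s.
- goto_joints(angles): joint-space move.
- gripper_to(opening, newtons=None): opening from 0.0 (shut) to 1.0 (fully open); newtons is the grip in N (None keeps the last); returns when the fingers have stopped.
- dwell(seconds).
- solve_ik(position, orientation): joint angles nearest the present ones, or None.
- grab_frame(name): name is "side" or "top" or "wrist"; returns a dict with "pixels" (400x640x3 uint8, blue, green, red), "z_map" (400x640 float32, m along the optical axis (not along the pixel's ray), 0 where there is no reading), "fx", "fy", "cx", "cy" (pixels), "world_from_camera" (4x4, takes a point from camera to world coordinates). Camera axes: x right, y down, z forward; pixel columns grow to the right and rows downward; lengths in m; the calibration is good to about 2 mm. A picture is of the moment at which its call begins.
A pose or a line that the arm cannot do raises Unreachable and nothing moves.
- close_job(): hands the job in; it is judged then, once.
Readings, each from a call of its own:
- read_clock(): time.
- read_joint_positions(): joint angles.
- read_joint_vel(): joint speeds.
- read_joint_torque(): joint torques, N m.
- read_position(): TCP position.
- read_tcp_rot(): TCP orientation.
- read_ft_force(): force on the tool from outside, world axes, zero at the start.
- read_ft_torque(): the same for the moment, N m.
- read_finger_gap(): opening from 0.0 (shut) to 1.0 (fully open).
- read_grasp_force(): force on a finger pad.
Only numpy, scipy, OpenCV 4.12 (cv2) and the standard library are available. Lean on these libraries where they do the work, as an engineer would, in place of code of your own. Each camera call takes 0.05 s, during which the arm holds its last target. There are 200 camera calls.

### The job

A loose spacer inside the sprung two-slot cassette has slipped to one side and normally blocks one of its two slots half-way down, which cannot be seen from outside. Draw the feeler gauge out of its rack, feel with its blade which slot lets it in all the way (never forcing anything: keep every push on the cassette below 15 N), press it home there with its handle's shoulder on the lid until the cassette just gives on its springs, then let go and leave it standing in that slot. Do not disturb the beaker, stopper and timer.

Things in the scene. Friction and masses are not known exactly. Their poses are not given: they have to be found in the camera images.
- gauge_grip (a point): Centre of the feeler gauge's black handle, 30 (x) x 14 (y) x 56 (z) mm; grasp it across its 14 mm. Its flat underside, the shoulder, is 28 mm below this point; the blade (see gauge) hangs below that. Axes: x along the blade's width, y across its thickness, z up; a half turn about z makes no difference. At first it stands upright in its rack.
- rack_slot (a point): Centre of the mouth of the slot in the gauge's rack, a fixed grey block 56 x 50 x 55 mm (its top is this point's height, 55 mm over the worktop). The slot is 24 mm long (x) and 7 mm wide (y), 49 mm deep; the gauge's shoulder rests on the rack's top. z up.
- cassette: Grey box with aluminium lid, 72 (x) x 124 (y) x 64 (z) mm, origin at the centre of its underside, z up. Stands on four springs 30 mm above the worktop, over a fixed dark base plate 94 x 146 x 12 mm. It moves only straight down, up to 15 mm: it begins to give at a push of 4 N, then takes 1 N more per mm, and springs back. Lid 16 mm thick; hollow below it.
- slot_left (a point): Centre of the mouth of one slot, at the lid's top face (94 mm above the worktop), 30 mm from the lid's centre toward the cassette's +y. Slot 24 mm long (along x) and 6 mm wide (along y), its rim chamfered by 3 mm. Axes as the cassette's; the blade enters along -z with its width along x.
- slot_right (a point): The same for the other slot, 30 mm from the lid's centre toward the cassette's -y (looks alike). The top of the spacer (it cannot be pushed aside) lies 20 mm below the lid's top: in a blocked slot the blade stops after about 20 mm, in a clear one all 45 mm go in until the shoulder meets the lid. Seldom both are clear; either then will do.
- beaker: Small glass beaker, 57 x 64 x 72 mm, a bystander; origin at the centre of its underside.
- stopper: Brown rubber stopper, 29 mm across, 28 mm high, a bystander; origin at the centre of its underside.
- timer: White bench timer, 60 x 68 x 18 mm, a bystander; origin at the centre of its underside.
- gauge: The whole feeler gauge, about 90 g, origin at the tip of its steel blade, 73 mm below gauge_grip, same axes. Blade 20 mm wide (x), 4 mm thick (y), 45 mm long from shoulder to tip; the last 4 mm are thinner (2.4 mm) and 17 mm wide.
Not all that is in view belongs to the job. Of the things like the gauge, leave any that is yellow; of the rest the smaller one is meant. What is shaped like the part that bears rack_slot but purple is not meant.

How it is judged (in metres and radians):
On the way, in this order (a step that is already met when the one before it is completed fails the run):
1. the gauge is drawn out of its rack (z of gauge in the frame of rack_slot above 0.005 m), for 0.1 s.
2. the blade is fully in a slot and the shoulder is pressed on the lid with at least 3.5 N, so that the cassette just gives (contact force between gauge and cassette above 3.5 N and ((z of gauge_grip in the frame of slot_left below 0.0305 m and horizontal distance between gauge_grip and slot_left below 0.008 m) or (z of gauge_grip in the frame of slot_right below 0.0305 m and horizontal distance between gauge_grip and slot_right below 0.008 m))), for 0.15 s.
At the end, for the whole second after the job is handed in: The gauge stands released and at rest in the clear slot, upright within 0.12 rad, its blade fully in: the handle's centre within 30.5 mm above the lid (28 mm is home) and within 8 mm of the slot's centre in plan (((z of gauge_grip in the frame of slot_left below 0.0305 m and horizontal distance between gauge_grip and slot_left below 0.008 m) or (z of gauge_grip in the frame of slot_right below 0.0305 m and horizontal distance between gauge_grip and slot_right below 0.008 m)) and angle between gauge_grip's own z axis and vertical below 0.12 rad and linear speed of gauge below 0.02 m/s); the robot touches nothing.
It fails at once if the gauge is pushed on the cassette with more than 15 N (contact force between gauge and cassette above 15 N).
It fails at once if the fingers push on the cassette with more than 15 N (contact force between the fingers and cassette above 15 N).
It fails at once if the beaker, stopper or timer is moved by more than 15 mm (distance of any of beaker, stopper, timer from where it was at the start of the episode above 0.015 m).
It also fails if it takes over 48 s, if anything falls off the work surface, if the arm or the gripper's body presses on something with over 40 N, if the wrist force passes 120 N, or if a joint passes its speed limit or range.

## Working session

There is one attempt and no reset: what is moved stays moved. The work goes in short steps, each a Python script; the robot and the scene stay as the last script left them, time stands still between calls to the robot, and variables do not carry over. Pictures are saved under pics/ and viewed, at most 10 in all, crops included, and the job is handed in when it is done.

```bash
mkdir -p pics; ls
python3 - <<'E'
from rig import *
import cv2,numpy as np
for n in ("top","side"):
    f=grab_frame(n); cv2.imwrite(f"pics/{n}0.png",f["pixels"]); np.savez(f"{n}0.npz",**f)
    print(n,f["fx"],f["cx"],f["cy"],np.round(f["world_from_camera"],3).tolist(),(f["z_map"]>0).mean())
print(read_clock(),read_ft_force(),read_tcp_rot(),read_finger_gap())
E
```

```text
pics
top 427.8036587994299 314.93796329966005 202.4648069228597 [[-0.02, -0.993, 0.12, 0.362], [-1.0, 0.02, -0.004, -0.027], [0.002, -0.12, -0.993, 1.455], [0.0, 0.0, 0.0, 1.0]] 0.99626171875
side 505.4061721226933 314.54584112608904 197.18144712371108 [[0.654, -0.328, 0.682, -0.387], [-0.756, -0.27, 0.596, -0.854], [-0.011, -0.905, -0.424, 0.656], [0.0, 0.0, 0.0, 1.0]] 0.99587109375
0.1 [-0.28315017 -0.02089163 -0.26479786] [[-9.72358109e-01  2.33494406e-01 -2.63962335e-04]
 [ 2.33494522e-01  9.72356745e-01 -1.63340530e-03]
 [-1.24725443e-04 -1.64988865e-03 -9.99998631e-01]] 0.9992450040802151
```

View pics/top0.png

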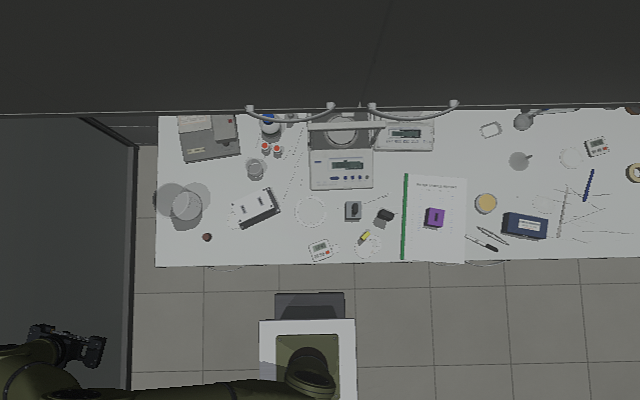

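View pics/side0.png

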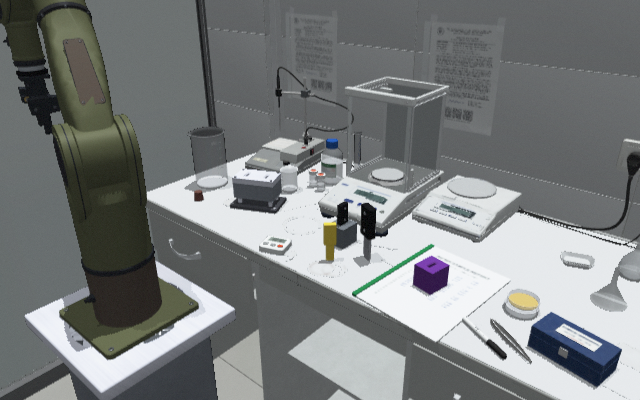

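Top view: the cassette is at (256,208), the grey rack with a black gauge at (353,210), another black gauge at (385,215), a yellow one at (364,237) and the purple decoy at (435,217). Stopper (207,237), beaker (255,168) and timer (320,250) are bystanders. Next I'll make an enlarged crop to tell the two black gauges apart, plus rough positions.

```bash
cat > h.py <<'E'
import numpy as np,cv2
def world(f,u,v):
    z=f["z_map"][int(round(v)),int(round(u))]; return (f["world_from_camera"]@[ (u-f["cx"])/f["fx"]*z,(v-f["cy"])/f["fy"]*z,z,1])[:3]
def ray(f,u,v,h):
    T=f["world_from_camera"]; d=T[:3,:3]@[(u-f["cx"])/f["fx"],(v-f["cy"])/f["fy"],1.]; o=T[:3,3]
    return o+d*(h-o[2])/d[2]
def cloud(f):
    v,u=np.mgrid[:400,:640]; z=f["z_map"]; P=np.stack([(u-f["cx"])/f["fx"]*z,(v-f["cy"])/f["fy"]*z,z],-1)
    T=f["world_from_camera"]; return P@T[:3,:3].T+T[:3,3]
E
python3 - <<'E'
from h import *
s=dict(np.load("side0.npz"));t=dict(np.load("top0.npz"))
a=cv2.resize(s["pixels"][180:280,300:400],(500,500),interpolation=cv2.INTER_CUBIC)
b=cv2.resize(t["pixels"][185:265,335:415],(300,300),interpolation=cv2.INTER_CUBIC)
c=cv2.resize(t["pixels"][175:240,220:290],(300,200+79),interpolation=cv2.INTER_CUBIC)[:200]
cv2.imwrite("pics/crop.png",np.hstack([a,np.vstack([b,c])]))
for n,p in dict(cass=(256,208),rack=(353,210),g2=(385,215),stop=(207,237),beak=(255,168),timer=(320,250),bottle=(277,150),bal=(340,130)).items(): print(n,world(t,*p).round(3))
for p in [(343,213),(368,213),(345,236),(330,235)]: print(p,world(s,*p).round(3))
C=cloud(t)
# cassette lid: points z .085-.1 near
m=(abs(C[...,2]-.094)<.01); 
m[:, :225]=0; m[:,290:]=0; m[:185]=0; m[235:]=0
r=cv2.minAreaRect(C[m][:,:2].astype(np.float32)); print("lid",m.sum(),r)
m=(abs(C[...,2]-.055)<.012); m[:, :340]=0; m[:,365:]=0; m[:195]=0; m[225:]=0
print("rack",m.sum(),cv2.minAreaRect(C[m][:,:2].astype(np.float32)))
for nm,(u0,u1,v0,v1) in dict(g1=(340,366,190,225),g2=(366,400,200,232)).items():
    k=C[v0:v1,u0:u1]; q=k[k[...,2]>.07]; print(nm,len(q),q.max(0).round(3),q.min(0).round(3), np.median(q,0).round(3))
E
```

```text
cass [0.512 0.155 0.097]
rack [ 0.498 -0.153  0.11 ]
g2 [ 0.478 -0.248  0.142]
stop [0.426 0.327 0.029]
beak [0.662 0.171 0.001]
timer [ 0.376 -0.047  0.012]
bottle [0.71  0.09  0.055]
bal [ 0.694 -0.104  0.33 ]
(343, 213) [ 0.504 -0.168  0.086]
(368, 213) [ 0.466 -0.269  0.133]
(345, 236) [ 0.487 -0.188  0.035]
(330, 235) [ 0.414 -0.2    0.074]
lid 856 ((0.5226471424102783, 0.1711069643497467), (0.0730399489402771, 0.12428831309080124), 24.086868286132812)
rack 208 ((0.5061805248260498, -0.15828873217105865), (0.0477728396654129, 0.056581757962703705), 88.89814758300781)
g1 63 [ 0.521 -0.027  1.455] [ 0.362 -0.166  0.077] [ 0.501 -0.156  0.11 ]
g2 143 [ 0.498 -0.027  1.455] [ 0.362 -0.273  0.071] [ 0.478 -0.249  0.139]
```

View pics/crop.png

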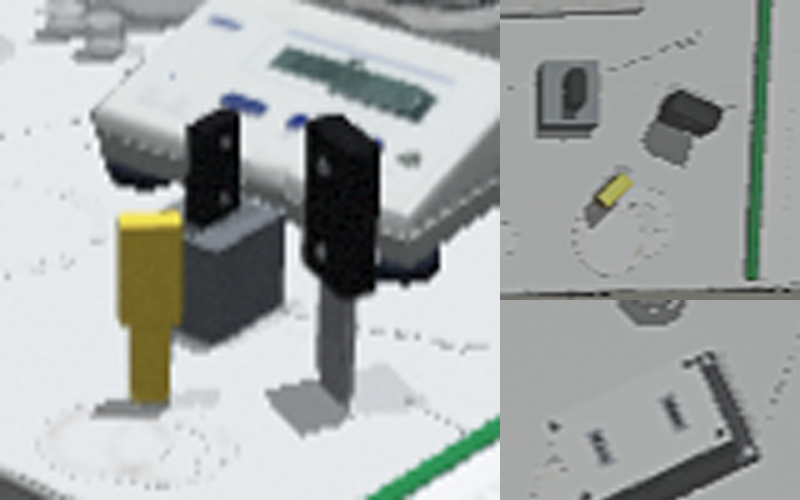

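The crop settles it. Yellow (crop 150,300) is excluded. The black gauge standing free (crop 345,200) is the larger one. The black one in the grey rack (crop 213,165; side 343,215) is smaller and stands in the grey, non-purple rack, so it is the one meant. Now I'll look at the cassette and rack from near with the wrist camera.

```bash
cat >> h.py <<'E'
def R(deg):
    a=np.radians(deg); x=-np.array([np.cos(a),np.sin(a),0]); z=np.array([0,0,-1.]); return np.stack([x,np.cross(z,x),z],1)
E
python3 - <<'E'
from rig import *
from h import *
t=dict(np.load("top0.npz"));C=cloud(t)[200:232,366:400]; q=C[(C[...,2]>.12)&(C[...,2]<.3)]; print("g2",q.max(0),q.min(0))
print(read_position(),tip_reach if 'tip_reach' in globals() else None)
for n,p,a in (("wc",[.50,.16,.40],24),("wr",[.49,-.156,.37],-1)):
    move_ptp(p,R(a)); f=grab_frame("wrist"); np.savez(n+".npz",**f); print(n,read_clock(),f["world_from_camera"].round(3).tolist(),read_joint_positions())
    cv2.imwrite(f"pics/{n}.png",f["pixels"])
a=cv2.imread("pics/wc.png");b=cv2.imread("pics/wr.png")
cv2.imwrite("pics/w.png",np.vstack([cv2.resize(a,(480,300)),cv2.resize(b,(480,300))]))
print(read_ft_force())
E
```

```text
g2 [ 0.49763406 -0.2317151   0.14686086] [ 0.46466929 -0.27320952  0.12100674]
[0.14595924 0.6074212  0.4039918 ] 0.166
wc 2.2 [[-0.409, 0.872, 0.27, 0.429], [0.913, 0.39, 0.122, 0.129], [0.001, 0.297, -0.955, 0.379], [0.0, 0.0, 0.0, 1.0]] [ -7.1061544   33.79397841 -25.34597427 106.75324934  20.05716944
  43.83768621  70.76168821]
wr 3.4583 [[0.014, 0.955, 0.297, 0.414], [1.0, -0.014, -0.003, -0.153], [0.001, 0.297, -0.955, 0.349], [0.0, 0.0, 0.0, 1.0]] [ 24.70318564  34.94756457 -19.78876233 110.53499283  18.42946249
  37.52575179  82.68718102]
[ 0.06901109 -0.00218821  0.78899074]
```

View pics/w.png

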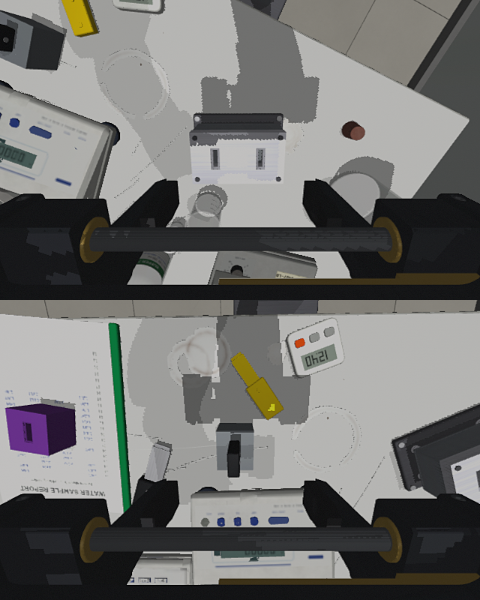

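The wrist views show the cassette slots at about (287,210) and (347,208) in the full frame, and the rack with handle at about (312,200). The larger gauge stands to its left. Now I'll measure exactly.

Run:
```python
from h import *
f=dict(np.load("wc.npz"));g=cv2.cvtColor(f["pixels"],cv2.COLOR_BGR2GRAY);C=cloud(f)
lid=(abs(C[...,2]-.094)<.006)&(np.hypot(C[...,0]-.523,C[...,1]-.171)<.09)
print("lid",cv2.minAreaRect(C[lid][:,:2].astype(np.float32)),np.median(C[lid][:,2]))
roi=np.zeros_like(g);roi[198:225,270:365]=1
for th in(90,130):
  cs,_=cv2.findContours(((g<th)&(roi>0)).astype(np.uint8),cv2.RETR_EXTERNAL,cv2.CHAIN_APPROX_NONE)
  for c in cs:
    if cv2.contourArea(c)<40: continue
    (u,v),wh,an=cv2.minAreaRect(c); W=np.array([ray(f,*p[0],.094)[:2] for p in c],np.float32)
    print(th,u,v,wh,"world",cv2.minAreaRect(W))
f=dict(np.load("wr.npz"));C=cloud(f);D=np.hypot(C[...,0]-.504,C[...,1]+.157)
r=(abs(C[...,2]-.055)<.004)&(D<.06)
print("rack",r.sum(),cv2.minAreaRect(C[r][:,:2].astype(np.float32)),np.median(C[r][:,2]))
h=(C[...,2]>.065)&(C[...,2]<.13)&(D<.04)
print("handle",C[h].max(0),C[h].min(0)); h=h&(C[...,2]>C[h][:,2].max()-.006)
print("htop",h.sum(),cv2.minAreaRect(C[h][:,:2].astype(np.float32)),np.argwhere(h).mean(0))
w=np.hstack([cv2.resize(dict(np.load("wc.npz"))["pixels"][180:250,250:390],(560,280),interpolation=2),cv2.resize(f["pixels"][160:240,280:340],(210,280),interpolation=2)])
cv2.imwrite("pics/z.png",w)
```

```text
lid ((0.5240027904510498, 0.16751785576343536), (0.07302181422710419, 0.12426979839801788), 24.225988388061523) 0.09326410306919505
90 346.5 210.5 (21.0, 5.0) world ((0.5104135274887085, 0.19397638738155365), (0.02200676128268242, 0.004992678761482239), 25.40786361694336)
90 286.5 210.5 (21.0, 5.0) world ((0.5345767736434937, 0.13980920612812042), (0.022103292867541313, 0.004953611642122269), 22.354524612426758)
130 285.5 212.0 (24.0, 9.0) world ((0.5365452170372009, 0.13938410580158234), (0.025188440456986427, 0.008979498408734798), 24.101247787475586)
130 345.44061279296875 211.12844848632812 (8.251736640930176, 26.069181442260742) world ((0.5113995671272278, 0.19322532415390015), (0.027261096984148026, 0.00821713823825121), 22.871906280517578)
rack 1966 ((0.5069724321365356, -0.16253921389579773), (0.04985085129737854, 0.05639355257153511), 89.2669906616211) 0.05434441341609125
handle [ 0.52133392 -0.1558484   0.11246742] [ 0.49131786 -0.16992236  0.06511605]
htop 551 ((0.506398618221283, -0.16294080018997192), (0.02989937551319599, 0.01381001714617014), 0.5001102685928345) [219.51724138 310.55898367]
```

View pics/z.png

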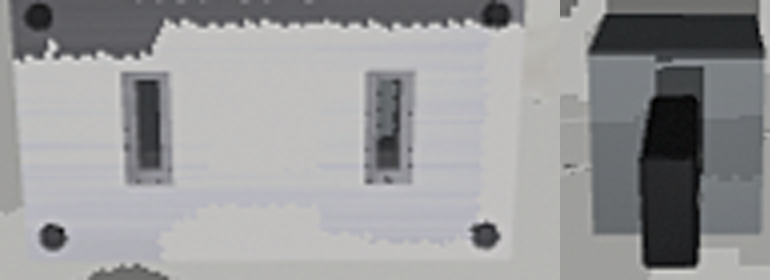

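Measured: handle at (0.5064,-0.1629) with yaw about 0, lid centre at (0.5240,0.1675) with yaw 24.1°. I'll grip high on the handle so the gripper body clears the big gauge's top, then draw it out.

Run:
```python
from rig import *
from h import *
gripper_to(0.45); move_ptp([.5064,-.1629,.33],R(0.3)); servo_line([.5064,-.1629,.252],vel=.08)
print(read_clock(),read_ft_force(),read_position())
gripper_to(0.0,45); print(read_finger_gap(),read_grasp_force(),read_ft_force())
servo_line([.5064,-.1629,.275],vel=.04); print(read_ft_force(),read_finger_gap())
servo_line([.5064,-.1629,.36],vel=.12); print(read_ft_force(),read_finger_gap(),read_clock())
f=grab_frame("wrist");np.savez("wg.npz",**f)
s=grab_frame("side");np.savez("sg.npz",**s)
cv2.imwrite("pics/lift.png",np.hstack([f["pixels"][180:400,180:460],s["pixels"][80:300,230:510]]))
```

```text
5.725 [ 0.53739312 -0.70947482 -0.12175902] [ 0.50659437 -0.16292602  0.25241428]
0.15711956487436324 44.95815600268543 [-0.06829676  0.11197922  2.28619781]
[-0.25818355 -0.69278305 -1.25361947] 0.15272327094363042
[-0.28590596 -0.98921008 -0.7095302 ] 0.16000205326468062 7.8167
```

View pics/lift.png

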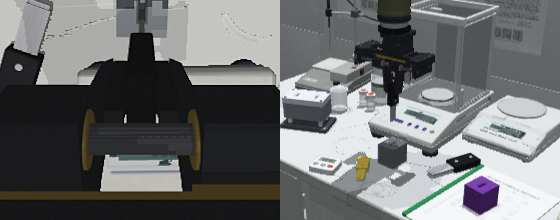

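The gauge is held (gap 14 mm) and the blade hangs clear at side-crop (393,112). The large decoy lies on the bench at side-crop (455,162), and the bystanders are untouched. Now I'll feel the right slot first.

```bash
cat > feel.py <<'E'
from rig import *
from h import *
A=24.2
def probe(xy,z0=.104,lim=3.0,zend=.0485):
    """lower tip from z0 in 1.5 mm steps until the push exceeds lim; returns tip height"""
    p=np.array([*xy,z0+.242]); F0=read_ft_force()
    t=z0; d=np.zeros(3)
    while t>zend:
        t-=.0015; servo_line([xy[0],xy[1],t+.242],vel=.03); d=read_ft_force()-F0
        print(f"{t*1e3:.1f}:{d.round(1)}",end=" ")
        if d[2]>lim or np.hypot(d[0],d[1])>5: break
    print("\nstop tip",t,"pos",read_position(),"clock",read_clock(),"gap",read_finger_gap()); return t,d
E
python3 - <<'E'
from feel import *
xy=(.5364,.1398)
move_ptp([*xy,.37],R(A)); servo_line([*xy,.346],vel=.08); dwell(.2); print(read_position(),read_clock())
probe(xy)
E
```

```text
[0.53658723 0.13980986 0.34644337] 9.7333
102.5:[0.2 1.2 1.6] 101.0:[ 0.1 -0.2  1.2] 99.5:[-0.3  0.5  0.4] 98.0:[ 0.5 -1.1  1.7] 96.5:[ 0.2 -0.3  1.8] 95.0:[ 0.5 -0.3  0.8] 93.5:[-1.1 -0.7  0.6] 92.0:[ 0.3 -0.3 -0. ] 90.5:[-0.2 -0.7  0.4] 89.0:[ 0.3 -0.5  1.3] 87.5:[-0.2 -0.3  1.4] 86.0:[ 0.4 -0.7 -0.1] 84.5:[ 0.3 -0.1  1.2] 83.0:[ 0.1 -0.6  0.9] 81.5:[ 0.5 -0.3  0.4] 80.0:[0.7 0.3 1.3] 78.5:[-0.1  0.1  1.3] 77.0:[0.1 0.3 1.1] 75.5:[ 0.6 -0.   0.7] 74.0:[ 0.5 -0.3  0.4] 72.5:[1.  0.4 1.6] 71.0:[-0.9  0.3  0.7] 69.5:[-0.   0.6  0.6] 68.0:[ 0.5 -0.5  1.8] 66.5:[ 1.  -0.2  0.1] 65.0:[ 0.5 -0.1  1.4] 63.5:[-0.8 -0.7  0.9] 62.0:[-0.2  0.5  0.3] 60.5:[ 0.3 -0.3  1. ] 59.0:[ 0.4 -0.5  2.2] 57.5:[-0.9 -0.5  1. ] 56.0:[ 0.7 -1.   2. ] 54.5:[-0.8 -0.8  1.6] 53.0:[-0.1 -0.5  0.4] 51.5:[-0.  -0.   0.3] 50.0:[ 0.3 -0.   1.6] 48.5:[-0.8 -0.7  5.3] 
stop tip 0.048499999999999946 pos [0.53649293 0.13988018 0.29083368] clock 18.9833 gap 0.1557577974720306
```

The right slot is clear: the shoulder met the lid at tip height of about 49 mm (45 mm in). Next I'll press gently, back off, release and check.

Run:
```python
from feel import *
xy=(.5364,.1398)
for t in (.0475,.0465,.0455):
    servo_line([*xy,t+.242],vel=.02)
    F=[]
    for _ in range(6): dwell(.05);F.append(read_ft_force()[2])
    print(t,np.mean(F).round(2),read_position()[2])
    if np.mean(F)>6.5: break
dwell(.2)
servo_line([*xy,.0488+.242],vel=.02); dwell(.2); print(read_ft_force())
gripper_to(.4); print(read_clock(),read_ft_force())
servo_line([*xy,.40],vel=.12); f=grab_frame("wrist"); C=cloud(f)
h=(C[...,2]>.13)&(C[...,2]<.17)&(np.hypot(C[...,0]-.536,C[...,1]-.14)<.05)
if h.any(): print("handle top",C[h][:,2].max(),cv2.minAreaRect(C[h&(C[...,2]>C[h][:,2].max()-.004)][:,:2].astype(np.float32)))
s=grab_frame("side"); cv2.imwrite("pics/end.png",np.hstack([f["pixels"][130:290,200:440],cv2.resize(s["pixels"][130:230,200:350],(240,160))])); print(read_clock())
```

```text
0.0475 4.24 0.28959997541186777
0.0465 5.63 0.28863056470436055
0.0455 6.56 0.2877499247746008
[-0.12035526  0.09491067  2.58961548]
21.85 [-0.3794797  -0.18560089 -0.76764773]
handle top 0.15101620900119356 ((0.5364350080490112, 0.1395202875137329), (0.029628776013851166, 0.013555279932916164), 24.678133010864258)
23.0083
```

View pics/end.png

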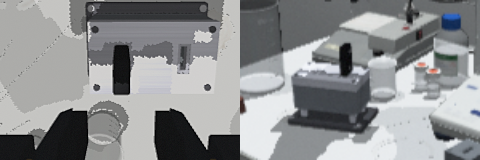

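The gauge stands upright in the right slot (crop 122,70). Its top is at 151 mm against 150 mm for fully home, and the gripper is clear.

```bash
python3 -c "
from rig import *
print(close_job())"
```

```text
the job is handed in; nothing more can be done
None
```

The job is handed in: slot_right was the clear slot, the gauge was pressed home there at about 6.5 N, and it was left released and standing upright. The large black decoy gauge was found lying on the bench after the pick, possibly knocked over by the arm; the judge's verdict was not shown.

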